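# Key the collar onto the sample-tray drive and hold it for the set screw

### The arm

A 7-joint arm with a two-finger parallel gripper is mounted at the origin on the work surface. World frame = base frame: x ahead of the robot, y to its left, z up, the work surface at z = 0. Lengths are in m, angles in rad, forces in N, time in s.
With the tool pointing down it reaches from about 0.425 to 0.925 m from the base axis. Payload 6.8 kg.
Tool frame: the origin (TCP) lies between the finger pads; the fingertips stand finger_overhang ahead of it and the grasp point (between the pads) lies 6 mm ahead of it (finger_overhang is the distance from the TCP to the fingertips, in m); z points along the fingers, y is the line along which they close (so a half turn about z gives the same grasp; the last joint's range is limited). The gripper opens to 85 mm and grips with 20 to 120 N. Pads are 22 mm wide; open, the fingers measure 114 mm over their backs; the gripper's body (76 mm by 85 mm) begins 54 mm behind the grasp point. The pads swing forward as they close: fully open they stand 13 mm farther back than shut.
Start: joints at [-1.289, 0.477, 0.022, 1.555, -0.011, 1.109, -0.083], TCP at [0.257, 0.624, 0.256] pointing down, gripper open.
Joint ranges: [-2.96, 2.96], [-0.34, 2.1], [-1.41, 1.46], [0.24, 2.44], [-1.37, 4.51], [0.17, 1.92], [-2.96, 2.96]. Speed limits (rad/s): [2.39, 2.39, 3.14, 3.14, 3.14, 3.14, 3.14].

### API

Orientations are given as a unit quaternion [w, x, y, z].
In Python, from station import * gives the robot as it stands.
- The arm moves only by the tool drive_tool, never from a script. Its argument "increments" is a list of rows, each an object of numbers: "claw": the finger opening in m, from 0 to 0.0854; "dx", "dy", "dz": the shift along the tool's x, y, z in m; "wx", "wy", "wz": the turn, a rotation vector about the tool's x, y, z in degrees. A call has 1 to 20 rows; each row shifts and turns the commanded pose from where the row before left it, along the tool's axes as they then stand; what a row does not reach is not made up. A row lasts 1/8 s, in which the tool goes at most 62.5 mm and 10.7 degrees, less where a joint would pass 70% of its speed; a pose out of reach is approached as far as the arm can. A call with a gripper value outside its range is refused whole. The fingers move at their own pace and stop on an object; "newtons" is the grip in N (left out, the last holds). Time passes only in rows, so rows that do not move let the fingers close. It gives the time, the measured TCP pose, the force, the opening and the grip force at its end, in the units of the state.
- get_obs(): the state, without advancing time (a new reading comes with each control period).
- read_camera(name): name is "side" or "top" or "wrist"; returns (picture, depth): 480x640x3 uint8, red, green, blue; 480x640 float32, m along the optical axis (not along the pixel's ray), 0 where there is no reading.
- calibration(name): a dict with "intrinsics" (3x3 intrinsics, pixels), "R" (3x3) and "t" (3): a world point X has camera coordinates R X + t; the wrist camera has in their place "mount" (4x4, takes a point from camera to tool coordinates, whose origin is the TCP and whose axes are the flange's). Camera axes: x right, y down, z forward; pixel columns grow to the right and rows downward; lengths in m; the calibration is good to about 2 mm. A picture is of the moment at which its call begins: read the wrist's pose just before it. calibration takes no time and is no camera call.
- hand_in(): hands the job in; it is judged then, once.
The state is a dict: "t": time; "q": joint angles; "joint_vel": joint speeds; "joint_torque": joint torques, N m; "eef_pos": TCP position; "tool_rot": TCP orientation; "contact_force": force on the tool from outside, world axes, zero at the start; "torque": the same for the moment, N m; "gripper_width": opening from 0.0 (shut) to 1.0 (fully open); "grasp_force": force on a finger pad.
Only numpy, scipy, OpenCV 4.12 (cv2) and the standard library are available. Lean on these libraries where they do the work, as an engineer would, in place of code of your own. Each camera call takes 0.05 s, during which the arm holds its last target. There are 200 camera calls.

### The job

Lower the notched plate over the two pins of the sample-tray drive, its notch towards the robot, until it lies flush, and let it go. Then pinch the bare shaft so that a finger feels its set-screw flat, and turn it until the flat squarely faces the plate's notch. Finally slip the thumb-screw collar onto the shaft with its screw over the flat, push it down against the spring until it is flush on the plate, and finish still gripping it and holding it down there so that I can tighten the screw; leave the other things on the bench where they are.

Things in the scene. Friction and masses are not known exactly. Their poses are not given: they have to be found in the camera images.
- drive: fixed aluminium drive block 120 (x) x 44 (y) mm, top 40 mm above the bench, on a foot 140 x 56 x 8 mm. Origin on the bench under the shaft's axis; z up; -x is its front (the +x end has a black panel). On top two pins, 8 mm across, 17 mm tall, last 6 mm tapered, at x = -35 and +35 mm, both at y = +14 mm; amid them the upright shaft in a black sprung sleeve.
- shaft: upright steel D shaft on the drive's axis, 16 mm across, one flat 5 mm from the axis: a grip across the flat measures 13 mm, elsewhere up to 16. Bare from 60 mm (top of sleeve) to its tip 96 mm above the bench, last 4 mm tapered. Origin on the axis at bench height; the flat faces the shaft's own -x and runs its full height.
- shaft_flat (a point): point on the middle of the shaft's flat, 5 mm from the axis, 80 mm above the bench. The flat must come to face the drive's -x (front), where the plate's notch is; at the start the shaft stands turned 0.5 to 1.4 rad anticlockwise (from above) from there. It turns with 0.04 N m of friction and stays where left; a 20 N pinch swings the flat parallel to the finger pad.
- sleeve (a joint): downward travel (m) of the black sprung sleeve around the shaft, 26 mm across, top 60 mm above the bench (8 mm above the seated plate); 0 = up, stop at 0.012. The spring pushes up with 6 N at 0 and 10 N at 0.008, where a collar on it is flush on the plate.
- plate: loose flat aluminium plate 130 (x) x 64 (y) x 12 mm, about 0.24 kg. Origin: centre of its underside, under the 34 mm centre bore; z up. Two 10.5 mm through holes at x = -35 and +35, both at y = +14 mm. Seated: origin on the drive's axis 40 mm above the bench, axes as the drive's, top at 52 mm, overhanging the drive's block by 10 mm on each long side.
- plate_notch (a point): middle of the notch, 18 mm wide and 20 mm deep, in the middle of the plate's -x edge; 55 mm to -x of the plate's origin, at its top face
- collar: loose steel collar with a thumb screw, 30 mm high, 46 mm along x, two upright grip flats 34 mm apart (y = +17, -17 mm; 31 mm long), about 0.16 kg, standing. Origin: centre of its underside on the bore's axis; z up. D-shaped through bore 18.2 mm across, its flat 6 mm from the axis on -x (1 mm clearance all round the shaft), lower rim chamfered. Screw sticks out to -x.
- screw_head (a point): outer end of the collar's thumb screw, 36 mm to -x of the collar's axis, 19 mm above its underside; the head is 12 mm across
- vial_rack: grey rack block, 110 x 190 x 34 mm, loaded with vials; origin under its centre (bystander)
- amber_bottle: amber bottle, 84 mm across, 170 mm tall; origin under its centre (bystander)
- screwdriver: screwdriver lying flat (bystander)
- wrench: wrench lying flat (bystander)
- spacer: plain round steel spacer ring without screw or grip flats, 42 mm across, 16 mm high; origin under its centre (bystander)
- vial_a: clear glass vial, 18 mm across, 45 mm tall; origin under its centre (bystander)
- vial_b: amber glass vial, 18 mm across, 45 mm tall; origin under its centre (bystander)
- fittings_tray: open green tray of small fittings, 110 x 140 x 35 mm; origin under its centre (bystander)
There are look-alikes about, which are no part of the job. Several things look just like the plate: the one meant starts nearest to the robot's base.

How it is judged:
By the outcome, as a careful person would: the job done as asked, in the order asked, and still so for the second after the job is handed in, while the arm keeps its last pose, push and grip.
It also fails if it takes over 72 s, if anything falls off the work surface, if the arm or the gripper's body presses on something with over 40 N, if the wrist force passes 120 N, or if a joint passes its speed limit or range.

## Working session

There is one attempt and no reset: what is moved stays moved. The work goes in short steps, Python scripts to look and compute and a tool call to move; the robot and the scene stay as the last step left them, time stands still between calls to the robot, and variables do not carry over. Pictures are saved under pics/ and viewed, at most 12 in all, crops included, and the job is handed in when it is done.

Besides the shell and the picture viewer there is one more tool, called after "Emit:" as name([rows], argument=value, ...), one row to a line, values as JSON. drive_tool: Moves the arm, as the interface text tells. Its arguments: {"type":"object","properties":{"increments":{"type":"array","items":{"type":"object","properties":{"claw":{"type":"number"},"dx":{"type":"number"},"dy":{"type":"number"},"dz":{"type":"number"},"wx":{"type":"number"},"wy":{"type":"number"},"wz":{"type":"number"}}}},"newtons":{"type":"number"}},"required":["increments"]}

```bash
ls; mkdir -p pics; python3 - <<'E'
from station import *
import cv2,numpy as np
o=get_obs();print(o)
for n in("top","side"):
    im,d=read_camera(n);cv2.imwrite(f"pics/{n}0.png",im[:,:,::-1]);np.save(f"pics/{n}0.npy",d)
    c=calibration(n);print(n,c)
print(calibration("wrist"))
try: print(finger_overhang)
except Exception as e: print(e)
E
```

```text
pics
{'t': 0.0, 'q': array([-1.28906647,  0.47781233,  0.02237446,  1.55644859, -0.01152682,
        1.10925374, -0.08310227]), 'joint_vel': array([-0.0019385 , -0.00115953,  0.00014567,  0.0015924 ,  0.00170118,
        0.00142631, -0.00163064]), 'joint_torque': array([-1.27893032e-03, -5.96455586e+01,  1.60751291e+00, -2.81197983e+01,
        1.23906977e-02,  9.46240383e-03,  1.61713587e-05]), 'eef_pos': array([0.2563413 , 0.62385601, 0.25531933]), 'tool_rot': array([-1.11748634e-04,  1.93694500e-01,  9.81061485e-01, -8.89764913e-04]), 'contact_force': array([0.42447685, 0.52077322, 0.45928729]), 'torque': array([-0.0185673 , -0.01682441, -0.02118465]), 'grasp_force': 0.0, 'gripper_width': 1.001041148504691}
top {'intrinsics': array([[520.76008944,   0.        , 323.50631643],
       [  0.        , 520.76008944, 238.60061186],
       [  0.        ,   0.        ,   1.        ]]), 'R': array([[-6.84979316e-02, -9.97651256e-01, -6.69744529e-05],
       [-9.70492850e-01,  6.66488143e-02, -2.31735978e-01],
       [ 2.31196153e-01, -1.58084369e-02, -9.72778717e-01]]), 't': array([-0.0234
[... 239 characters left out ...]
2052469, -0.00742914],
       [-0.09455392, -0.73756445, -0.66862414],
       [ 0.07510624,  0.66443396, -0.74356342]]), 't': array([-0.57376421,  0.07866827,  1.13693163])}
{'intrinsics': array([[336.67550342,   0.        , 319.9151863 ],
       [  0.        , 336.67550342, 246.51524972],
       [  0.        ,   0.        ,   1.        ]]), 'mount': array([[ 2.01804027e-04, -9.53210011e-01, -3.02308838e-01,
         7.74673754e-02],
       [ 9.99999881e-01,  5.83402315e-05,  4.83589932e-04,
         5.31238595e-04],
       [-4.43325997e-04, -3.02308900e-01,  9.53209910e-01,
        -1.17339580e-01],
       [ 0.00000000e+00,  0.00000000e+00,  0.00000000e+00,
         1.00000000e+00]])}
0.025
```

View pics/top0.png

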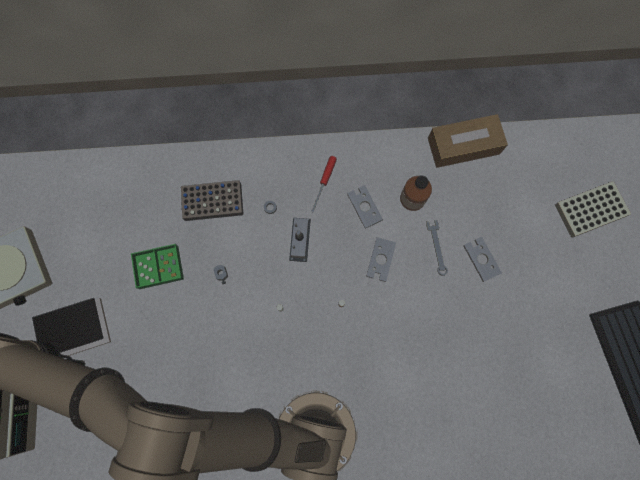

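View pics/side0.png

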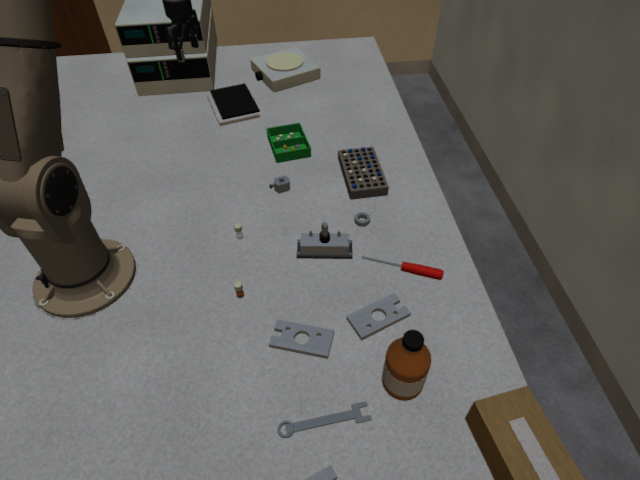

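Top view: candidates for the plate are (380,259), (365,207) and (482,259). The nearest to the base, at (318,430), is (380,259), with its notch towards the robot. For the collar, (221,272) has a screw, while (270,207) is the plain spacer. The drive is at (300,240), and the vials are at (280,308) and (341,303).

```bash
cat > h.py <<'E'
from station import *
import cv2,numpy as np
from scipy.spatial.transform import Rotation as Ro
def cam(n,o=None):
    c=calibration(n);K=c["intrinsics"]
    if n!="wrist": return K,c["R"].T,-c["R"].T@c["t"]
    w,x,y,z=o["tool_rot"];Rt=Ro.from_quat([x,y,z,w]).as_matrix();M=c["mount"]
    return K,Rt@M[:3,:3],Rt@M[:3,3]+o["eef_pos"]
def toplane(uv,z,C):
    K,R,p=C;uv=np.atleast_2d(np.asarray(uv,float))
    d=np.c_[uv,np.ones(len(uv))]@np.linalg.inv(K).T@R.T
    return p+d*((z-p[2])/d[:,2])[:,None]
def cloud(d,C):
    v,u=np.mgrid[:480,:640];K,R,p=C
    r=np.stack([(u-K[0,2])/K[0,0],(v-K[1,2])/K[1,1],np.ones_like(u)],-1)*d[...,None]
    return r@R.T+p
def proj(X,C):
    K,R,p=C;c=(np.atleast_2d(X)-p)@R;q=c@K.T;return q[:,:2]/q[:,2:]
def shot(n,name):
    o=get_obs();im,d=read_camera(n);cv2.imwrite(f"pics/{name}.png",im[:,:,::-1]);np.save(f"pics/{name}.npy",d);return o,im,d
E
python3 - <<'E'
from h import *
for n,rois in(("top",{"plate":(355,230,405,290),"p2":(340,180,385,235),"p3":(460,230,505,285),"drive":(283,210,318,268),"collar":(208,258,234,290)}),("side",{"plate":(262,310,340,362),"drive":(290,215,360,265),"collar":(265,170,297,198)})):
    C=cam(n);d=np.load(f"pics/{n}0.npy");X=cloud(d,C)
    for k,(a,b,c,e) in rois.items():
        s=X[b:e,a:c].reshape(-1,3);
        for lo,hi in((.006,.03),(.03,.046),(.046,.11)):
            m=s[(s[:,2]>lo)&(s[:,2]<hi)]
            if len(m)>8:
                r=cv2.minAreaRect(m[:,:2].astype(np.float32)*1000);print(n,k,lo,len(m),np.round(r[0],1),np.round(r[1],1),round(r[2],1),"zmed",np.round(np.median(m[:,2]),4))
t=cv2.imread("pics/top0.png");s=cv2.imread("pics/side0.png")
f=lambda i,a,b,c,e:cv2.resize(i[b:e,a:c],(400,300),interpolation=cv2.INTER_CUBIC)
cv2.imwrite("pics/crop0.png",np.vstack([np.hstack([f(t,340,225,420,285),f(t,200,245,280,305)]),np.hstack([f(s,262,308,342,368),f(t,260,210,340,270)])]))
E
```

```text
top plate 0.006 797 [ 507.4 -235.2] [154.7 189.8] 85.1 zmed 0.0117
top p2 0.006 758 [ 682.4 -193.8] [140.3 181.8] 86.2 zmed 0.0117
top p3 0.006 786 [ 492. -556.] [139.  173.2] 86.6 zmed 0.0112
top drive 0.006 256 [590.1  10.9] [108.1 183.8] 86.2 zmed 0.0091
top drive 0.03 433 [588.6  12.3] [ 44.3 122.8] 82.0 zmed 0.0399
top drive 0.046 107 [586.3  12.3] [ 40.2 118.1] 81.2 zmed 0.0573
top collar 0.006 140 [494.6 264.4] [76.2 99.4] 87.3 zmed 0.0203
top collar 0.03 69 [495.6 263.9] [40.8 32.5] 17.9 zmed 0.0325
side plate 0.006 1397 [ 504.  -239.7] [ 67.7 130.2] 69.8 zmed 0.0105
side drive 0.006 482 [602.3  52.8] [147.3 164.4] 82.7 zmed 0.013
side drive 0.03 664 [585.3  11.3] [ 48.8 120. ] 83.4 zmed 0.0385
side drive 0.046 176 [585.2  13.4] [32.6 74.8] 81.7 zmed 0.0604
side collar 0.006 199 [485.4 261.5] [58.6 40. ] 18.6 zmed 0.0249
side collar 0.03 14 [492.6 260.8] [39.6 32.1] 32.0 zmed 0.0307
```

View pics/crop0.png

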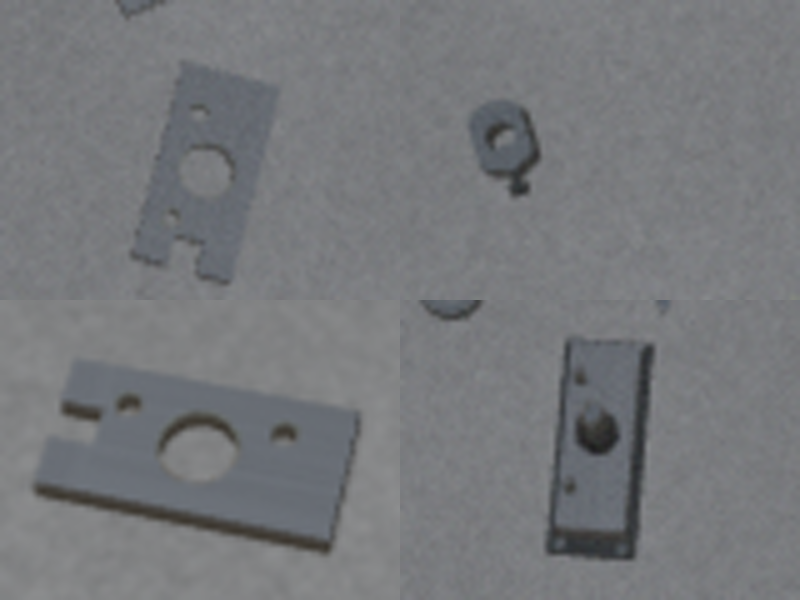

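The close crops confirm it. The chosen plate has its notch to -x and its two holes on the +y side. The drive has its pins on the left (+y) and the bare end towards the robot. The collar's screw points towards the robot and slightly to -y. I'll move over the collar first to look from near.

Emit:
drive_tool([
  {"dx": -0.04, "dy": -0.027},
  {"dx": -0.04, "dy": -0.027},
  {"dx": -0.04, "dy": -0.027},
  {"dx": -0.04, "dy": -0.027},
  {"dx": -0.04, "dy": -0.027},
  {"dx": -0.04, "dy": -0.027},
  {"dx": -0.04, "dy": -0.027},
  {"dx": -0.04, "dy": -0.027},
  {"dx": -0.04, "dy": -0.027},
  {},
])

```text
schema error: expected keys claw, dx, dy, dz, wx, wy, wz
```

```bash
python3 - <<'E'
from h import *
o,im,d=shot("wrist","w1");print(o["q"].round(2),o["eef_pos"].round(4),o["tool_rot"].round(4),o["t"])
C=cam("wrist",o);X=cloud(d,C)
m=(X[...,2]>.024)&(X[...,2]<.036)&(np.hypot(X[...,0]-.495,X[...,1]-.264)<.035)
s=X[m];r=cv2.minAreaRect(s[:,:2].astype(np.float32)*1000);print(len(s),r,np.median(s[:,2]))
print(proj([[.495,.264,.03]],C))
E
```

```text
[-1.29  0.48  0.02  1.56 -0.01  1.11 -0.08] [0.2563 0.6239 0.2554] [-1.000e-04  1.936e-01  9.811e-01 -8.000e-04] 0.1
439 ((487.5996398925781, 265.14239501953125), (41.71099090576172, 36.497589111328125), 59.23384475708008) 0.029144918126859154
[[141.7451919  474.78267676]]
```

View pics/w1.png

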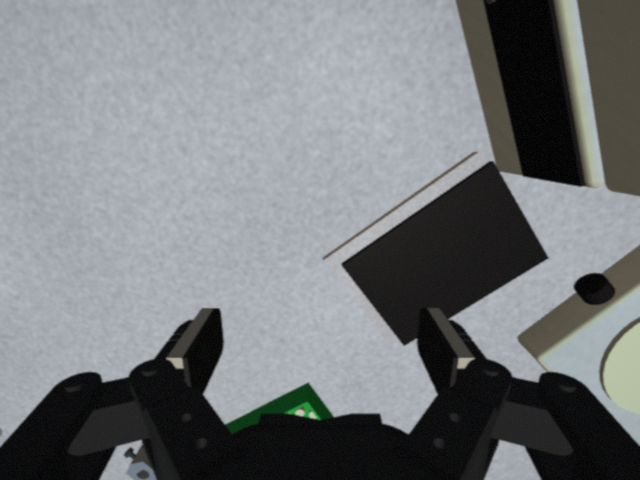

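That shot was the old pose because the call was refused; every key is needed. Resending, with the TCP placed past the collar so the camera can see it.

Emit:
drive_tool([
  {"claw": 0.085, "dx": -0.043, "dy": -0.0225, "dz": 0, "wx": 0, "wy": 0, "wz": 0},
  {"claw": 0.085, "dx": -0.043, "dy": -0.0225, "dz": 0, "wx": 0, "wy": 0, "wz": 0},
  {"claw": 0.085, "dx": -0.043, "dy": -0.0225, "dz": 0, "wx": 0, "wy": 0, "wz": 0},
  {"claw": 0.085, "dx": -0.043, "dy": -0.0225, "dz": 0, "wx": 0, "wy": 0, "wz": 0},
  {"claw": 0.085, "dx": -0.043, "dy": -0.0225, "dz": 0, "wx": 0, "wy": 0, "wz": 0},
  {"claw": 0.085, "dx": -0.043, "dy": -0.0225, "dz": 0, "wx": 0, "wy": 0, "wz": 0},
  {"claw": 0.085, "dx": -0.043, "dy": -0.0225, "dz": 0, "wx": 0, "wy": 0, "wz": 0},
  {"claw": 0.085, "dx": -0.043, "dy": -0.0225, "dz": 0, "wx": 0, "wy": 0, "wz": 0},
  {"claw": 0.085, "dx": -0.043, "dy": -0.0225, "dz": 0, "wx": 0, "wy": 0, "wz": 0},
  {"claw": 0.085, "dx": -0.043, "dy": -0.0225, "dz": 0, "wx": 0, "wy": 0, "wz": 0},
  {"claw": 0.085, "dx": 0, "dy": 0, "dz": 0, "wx": 0, "wy": 0, "wz": 0},
])

```text
t: 1.52
eef_pos: [0.5714, 0.2476, 0.2561]
tool_rot: [0.001, 0.198, 0.98, -0.001]
contact_force: [0.4, 0.2, 1.4]
gripper_width: 0.995
grasp_force: 0.0
```

```bash
python3 - <<'E'
from h import *
o,im,d=shot("wrist","w2");print(o["q"].round(2),o["eef_pos"].round(4),o["tool_rot"].round(4),o["t"])
C=cam("wrist",o);X=cloud(d,C)
m=(X[...,2]>.025)&(X[...,2]<.036)&(np.hypot(X[...,0]-.492,X[...,1]-.264)<.035)
s=X[m];r=cv2.minAreaRect(s[:,:2].astype(np.float32)*1000);print(len(s),r,np.median(s[:,2]))
m=(X[...,2]>.012)&(X[...,2]<.036)&(np.hypot(X[...,0]-.492,X[...,1]-.264)<.05)
s=X[m];r=cv2.minAreaRect(s[:,:2].astype(np.float32)*1000);print(len(s),r)
# bench level check
print(np.median(X[100:300,50:200,2]),proj([[.492,.264,.03],[.586,.012,.05]],C))
E
```

```text
[-0.64  0.39  0.17  1.7  -0.07  1.06  0.73] [0.5714 0.2476 0.2561] [ 8.000e-04  1.976e-01  9.803e-01 -1.100e-03] 1.525
1268 ((489.2207336425781, 262.9525451660156), (55.55649948120117, 34.032920837402344), 16.190759658813477) 0.029747338466476397
1411 ((487.8266296386719, 262.5477600097656), (58.459869384765625, 34.032920837402344), 16.190759658813477)
-0.00025500867238428815 [[303.51655055 136.97313748]
 [123.80979694 316.20366578]]
```

Collar at (0.494, 0.264), yaw +16°. On to the drive.

Emit:
drive_tool([
  {"claw": 0.085, "dx": -0.034, "dy": -0.037, "dz": 0, "wx": 0, "wy": 0, "wz": 0},
  {"claw": 0.085, "dx": -0.034, "dy": -0.037, "dz": 0, "wx": 0, "wy": 0, "wz": 0},
  {"claw": 0.085, "dx": -0.034, "dy": -0.037, "dz": 0, "wx": 0, "wy": 0, "wz": 0},
  {"claw": 0.085, "dx": -0.034, "dy": -0.037, "dz": 0, "wx": 0, "wy": 0, "wz": 0},
  {"claw": 0.085, "dx": -0.034, "dy": -0.037, "dz": 0, "wx": 0, "wy": 0, "wz": 0},
  {"claw": 0.085, "dx": 0, "dy": 0, "dz": 0, "wx": 0, "wy": 0, "wz": -7.3},
  {"claw": 0.085, "dx": 0, "dy": 0, "dz": 0, "wx": 0, "wy": 0, "wz": -7.3},
  {"claw": 0.085, "dx": 0, "dy": 0, "dz": 0, "wx": 0, "wy": 0, "wz": 0},
])

```text
t: 2.58
eef_pos: [0.6553, 0.0188, 0.256]
tool_rot: [-0.0, 0.067, 0.998, 0.001]
contact_force: [-0.1, 0.2, 0.7]
gripper_width: 0.991
grasp_force: 0.0
```

```bash
python3 - <<'E'
from h import *
o,im,d=shot("wrist","w3");print(o["q"].round(2),o["eef_pos"].round(4),o["tool_rot"].round(4),o["t"])
C=cam("wrist",o);X=cloud(d,C)
near=np.hypot(X[...,0]-.586,X[...,1]-.012)<.09
for lo,hi in((.03,.045),(.056,.064),(.085,.1)):
    m=near&(X[...,2]>lo)&(X[...,2]<hi);s=X[m]
    if len(s)>9: print(lo,len(s),cv2.minAreaRect(s[:,:2].astype(np.float32)*1000),s.mean(0),np.median(s[:,2]))
# pins
m=near&(X[...,2]>.047)&(X[...,2]<.06);n,l,st,ce=cv2.connectedComponentsWithStats(m.astype(np.uint8))
for i in range(1,n):
    if st[i,4]>8:print(st[i],ce[i],X[l==i].mean(0))
u,v=proj([[.586,.012,.05]],C)[0].astype(int);print(u,v)
cv2.imwrite("pics/w3c.png",cv2.resize(im[max(v-110,0):v+110,max(0,u-140):u+140,::-1],(800,600),interpolation=cv2.INTER_CUBIC))
E
```

```text
[-0.25  0.45  0.18  1.61 -0.09  1.09  1.39] [0.6553 0.0188 0.256 ] [-4.000e-04  6.700e-02  9.978e-01  5.000e-04] 2.575
0.03 5266 ((586.9567260742188, 12.54025650024414), (44.08124923706055, 120.53463745117188), 81.627197265625) [0.58302391 0.01289786 0.03974152] 0.03972633944411716
0.056 376 ((586.90283203125, 14.039873123168945), (27.839942932128906, 72.31488037109375), 80.80913543701172) [0.58561852 0.01410586 0.05947343] 0.05952271653737762
0.085 279 ((587.929443359375, 13.619321823120117), (12.645170211791992, 15.768115997314453), 39.7533073425293) [0.58738155 0.013431   0.09464281] 0.09510558291739907
[314 107   9  10  68] [317.88235294 111.07352941] [0.554532   0.03148535 0.05365369]
[288 138  29  29 242] [302.64876033 150.37603306] [0.58570236 0.01344801 0.05901382]
[314 186   8   8  56] [317.28571429 189.5       ] [0.62280427 0.02158984 0.05365749]
301 150
```

View pics/w3c.png

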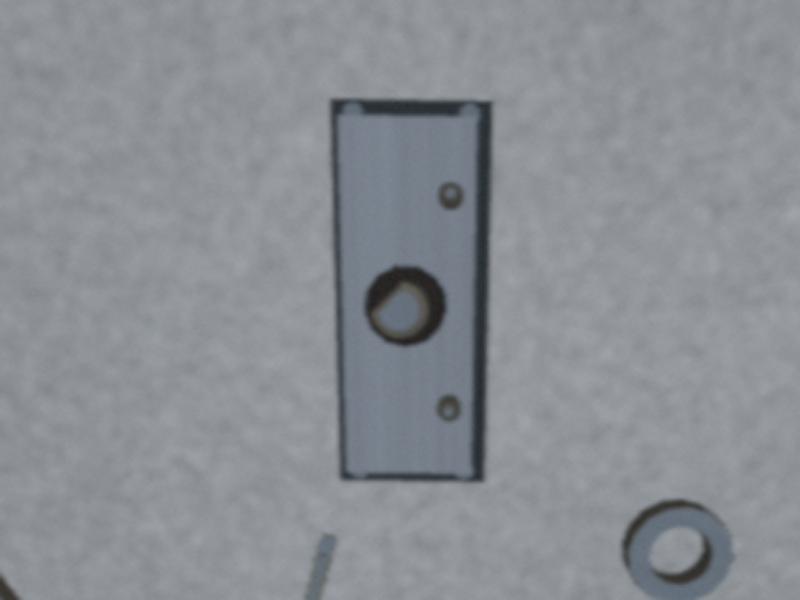

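The close view shows the pins at crop (450,195) and (448,408), on the +y side. The shaft's flat is at the upper left of the shaft, about 48° anticlockwise from the front. Drive at (0.5867, 0.0126), yaw -8.3°. Next, the plate.

Emit:
drive_tool([
  {"claw": 0.085, "dx": 0.009, "dy": -0.058, "dz": 0, "wx": 0, "wy": 0, "wz": 0},
  {"claw": 0.085, "dx": 0.009, "dy": -0.058, "dz": 0, "wx": 0, "wy": 0, "wz": 0},
  {"claw": 0.085, "dx": 0.009, "dy": -0.058, "dz": 0, "wx": 0, "wy": 0, "wz": 0},
  {"claw": 0.085, "dx": 0.009, "dy": -0.058, "dz": 0, "wx": 0, "wy": 0, "wz": 0},
  {"claw": 0.085, "dx": 0.009, "dy": -0.058, "dz": 0, "wx": 0, "wy": 0, "wz": 0},
  {"claw": 0.085, "dx": 0, "dy": 0, "dz": 0, "wx": 0, "wy": 0, "wz": 6.2},
  {"claw": 0.085, "dx": 0, "dy": 0, "dz": 0, "wx": 0, "wy": 0, "wz": 6.2},
  {"claw": 0.085, "dx": 0, "dy": 0, "dz": 0, "wx": 0, "wy": 0, "wz": 0},
])

```text
t: 3.62
eef_pos: [0.5723, -0.2633, 0.2562]
tool_rot: [-0.0, 0.175, 0.985, 0.0]
contact_force: [-0.4, -0.1, 0.4]
gripper_width: 0.998
grasp_force: 0.0
```

```bash
cat >> h.py <<'E'
def yaw(o):
    w,x,y,z=o["tool_rot"];M=Ro.from_quat([x,y,z,w]).as_matrix();return np.degrees(np.arctan2(-M[0,1],M[1,1]))
def go(o,x,y,z,yw=None):
    w,a,b,c=o["tool_rot"];M=Ro.from_quat([a,b,c,w]).as_matrix()
    print("tool d(mm)",(M.T@(np.array([x,y,z])-o["eef_pos"])*1e3).round(1),"wz",None if yw is None else round(yaw(o)-yw,2),"yaw",yaw(o).round(2),"tilt",np.degrees(M[:2,2]).round(2))
E
python3 - <<'E'
from h import *
o,im,d=shot("wrist","w4");print(o["q"].round(2),o["eef_pos"].round(4),o["t"])
C=cam("wrist",o);X=cloud(d,C)
m=(X[...,2]>.008)&(X[...,2]<.016)&(np.hypot(X[...,0]-.505,X[...,1]+.238)<.08)
n,l,st,ce=cv2.connectedComponentsWithStats(m.astype(np.uint8));i=1+st[1:,4].argmax();m=l==i
s=X[m];r=cv2.minAreaRect(s[:,:2].astype(np.float32)*1000);print(len(s),r,np.median(s[:,2]))
cs,h=cv2.findContours(m.astype(np.uint8),cv2.RETR_CCOMP,cv2.CHAIN_APPROX_NONE)
for c,hh in zip(cs,h[0]):
    if hh[3]>=0 and len(c)>8:
        q=toplane(c[:,0],.012,C);(a,b),rr=cv2.minEnclosingCircle(q[:,:2].astype(np.float32)*1000);print("hole",round(a,1),round(b,1),round(rr,1))
go(o,.505,-.238,.1,-20)
E
```

```text
[ 0.1   0.41  0.31  1.69 -0.14  1.06  1.67] [ 0.5723 -0.2633  0.2562] 3.625
6775 ((505.059326171875, -239.2648162841797), (64.18284606933594, 130.55511474609375), 70.40552520751953) 0.011728074086624074
hole 542.3 -237.7 5.9
hole 505.0 -239.3 17.7
hole 476.8 -214.3 5.9
tool d(mm) [ 71.9   0.6 156.2] wz -0.13 yaw -20.13 tilt [-0.01  0.01]
```

Plate at (0.505, -0.239), yaw -19.65°. Descending on it.

Emit:
drive_tool([
  {"claw": 0.075, "dx": 0.0355, "dy": -0.0005, "dz": 0.04, "wx": 0, "wy": 0, "wz": -0.5},
  {"claw": 0.075, "dx": 0.036, "dy": 0, "dz": 0.04, "wx": 0, "wy": 0, "wz": 0},
  {"claw": 0.075, "dx": 0, "dy": 0, "dz": 0.05, "wx": 0, "wy": 0, "wz": 0},
  {"claw": 0.075, "dx": 0, "dy": 0, "dz": 0.05, "wx": 0, "wy": 0, "wz": 0},
  {"claw": 0.075, "dx": 0, "dy": 0, "dz": 0.03, "wx": 0, "wy": 0, "wz": 0},
  {"claw": 0.075, "dx": 0, "dy": 0, "dz": 0.01, "wx": 0, "wy": 0, "wz": 0},
  {"claw": 0.075, "dx": 0, "dy": 0, "dz": 0.006, "wx": 0, "wy": 0, "wz": 0},
  {"claw": 0.075, "dx": 0, "dy": 0, "dz": 0, "wx": 0, "wy": 0, "wz": 0},
])

```text
t: 4.68
eef_pos: [0.5053, -0.2405, 0.031]
tool_rot: [0.001, 0.17, 0.985, -0.0]
contact_force: [-0.1, -0.5, 0.0]
gripper_width: 0.878
grasp_force: 0.0
```

```bash
python3 - <<'E'
from h import *
o,im,d=shot("wrist","w5");print(o["eef_pos"].round(4),o["contact_force"],o["gripper_width"],finger_overhang);go(o,.505,-.2393,.027,-19.65)
C=cam("wrist",o);X=cloud(d,C)
for a,b in((100,320),(320,540)):
    s=X[250:480,a:b];g=s[(d[250:480,a:b]>0)];g=g[np.abs((g[:,0]-.505)*.939-(g[:,1]+.239)*.344)<.015]
    print(np.percentile(g[:,2],[0,1,5,25,50]).round(4))
cv2.imwrite("pics/w5c.png",im[...,::-1])
E
```

```text
[ 0.5053 -0.2405  0.031 ] [-0.05949418 -0.45526242  0.04164891] 0.8778801911122245 0.025
tool d(mm) [0.7 1.  4. ] wz 0.04 yaw -19.61 tilt [ 0.08 -0.02]
[-0.0027 -0.0014 -0.0009  0.0001  0.0423]
[-0.0025 -0.0013 -0.0008  0.0001  0.042 ]
```

View pics/w5c.png

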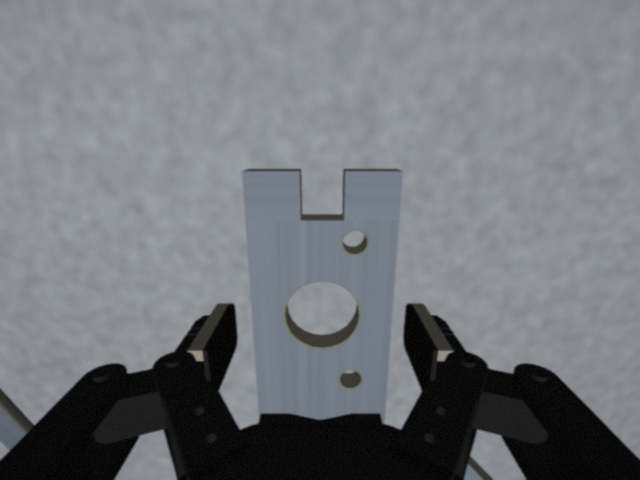

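The fingers straddle the plate at (215,330) and (425,330), centred on the bore. Feeling down gently.

Emit:
drive_tool([
  {"claw": 0.075, "dx": 0.0005, "dy": 0.001, "dz": 0.002, "wx": 0, "wy": 0, "wz": 0},
  {"claw": 0.075, "dx": 0, "dy": 0, "dz": 0.002, "wx": 0, "wy": 0, "wz": 0},
  {"claw": 0.075, "dx": 0, "dy": 0, "dz": 0, "wx": 0, "wy": 0, "wz": 0},
])

```text
t: 5.1
eef_pos: [0.5045, -0.2392, 0.0263]
tool_rot: [0.0, 0.17, 0.985, 0.0]
contact_force: [-0.6, 0.1, 0.1]
gripper_width: 0.878
grasp_force: 0.0
```

Emit:
drive_tool([
  {"claw": 0.075, "dx": 0, "dy": 0, "dz": 0.002, "wx": 0, "wy": 0, "wz": 0},
  {"claw": 0.075, "dx": 0, "dy": 0, "dz": 0.001, "wx": 0, "wy": 0, "wz": 0},
  {"claw": 0.075, "dx": 0, "dy": 0, "dz": 0, "wx": 0, "wy": 0, "wz": 0},
])

```text
t: 5.48
eef_pos: [0.5044, -0.2392, 0.0231]
tool_rot: [-0.0, 0.171, 0.985, 0.0]
contact_force: [1.1, -0.4, -0.7]
gripper_width: 0.88
grasp_force: 0.0
```

Emit:
drive_tool([
  {"claw": 0.075, "dx": 0, "dy": 0, "dz": 0.002, "wx": 0, "wy": 0, "wz": 0},
  {"claw": 0.075, "dx": 0, "dy": 0, "dz": 0.002, "wx": 0, "wy": 0, "wz": 0},
  {"claw": 0.075, "dx": 0, "dy": 0, "dz": 0, "wx": 0, "wy": 0, "wz": 0},
])

```text
t: 5.85
eef_pos: [0.5044, -0.2392, 0.0191]
tool_rot: [-0.0, 0.17, 0.985, 0.0]
contact_force: [-0.0, 0.9, 0.0]
gripper_width: 0.878
grasp_force: 0.0
```

Emit:
drive_tool([
  {"claw": 0.06, "dx": 0, "dy": 0, "dz": 0, "wx": 0, "wy": 0, "wz": 0},
  {"claw": 0.055, "dx": 0, "dy": 0, "dz": 0, "wx": 0, "wy": 0, "wz": 0},
  {"claw": 0.055, "dx": 0, "dy": 0, "dz": 0, "wx": 0, "wy": 0, "wz": 0},
  {"claw": 0.055, "dx": 0, "dy": 0, "dz": 0, "wx": 0, "wy": 0, "wz": 0},
], newtons=45)

```text
t: 6.35
eef_pos: [0.5045, -0.2393, 0.0196]
tool_rot: [0.0, 0.171, 0.985, 0.0]
contact_force: [-2.2, 1.3, 5.6]
gripper_width: 0.737
grasp_force: 50.1
```

Emit:
drive_tool([
  {"claw": 0.055, "dx": 0, "dy": 0, "dz": -0.01, "wx": 0, "wy": 0, "wz": 0},
  {"claw": 0.055, "dx": 0, "dy": 0, "dz": -0.04, "wx": 0, "wy": 0, "wz": 0},
  {"claw": 0.055, "dx": 0, "dy": 0, "dz": -0.05, "wx": 0, "wy": 0, "wz": 0},
  {"claw": 0.055, "dx": 0, "dy": 0, "dz": -0.05, "wx": 0, "wy": 0, "wz": 0},
  {"claw": 0.055, "dx": 0, "dy": 0, "dz": 0, "wx": 0, "wy": 0, "wz": 0},
  {"claw": 0.055, "dx": 0, "dy": 0, "dz": 0, "wx": 0, "wy": 0, "wz": 0},
])

```text
t: 7.1
eef_pos: [0.5038, -0.2387, 0.1686]
tool_rot: [-0.001, 0.17, 0.985, 0.0]
contact_force: [0.1, 0.4, -3.4]
gripper_width: 0.734
grasp_force: 51.5
```

```bash
cat >> h.py <<'E'
def holes(im,d,o,z,rng):
    C=cam("wrist",o);X=cloud(d,C);m=((np.abs(X[...,2]-z)<rng)&(d>0)).astype(np.uint8)
    n,l,st,ce=cv2.connectedComponentsWithStats(m);i=1+st[1:,4].argmax();m=(l==i).astype(np.uint8)
    cs,h=cv2.findContours(m,cv2.RETR_CCOMP,cv2.CHAIN_APPROX_NONE);out=[]
    for c,hh in zip(cs,h[0]):
        if hh[3]>=0 and len(c)>12:
            q=toplane(c[:,0],z,C);(a,b),r=cv2.minEnclosingCircle(q[:,:2].astype(np.float32)*1000);out.append((a,b,r))
    return np.array(out),np.median(X[...,2][m>0])
E
python3 - <<'E'
from h import *
o,im,d=shot("wrist","w6");print(o["eef_pos"].round(4),o["gripper_width"],o["grasp_force"],o["contact_force"])
z=o["eef_pos"][2]-.0196+.012
H,zm=holes(im,d,o,z,.005);print(H.round(1),zm,z);y=np.radians(yaw(o))
R=np.array([[np.cos(y),np.sin(y)],[-np.sin(y),np.cos(y)]]);print("plate frame rel TCP",(R@(H[:,:2]-o["eef_pos"][:2]*1e3).T).T.round(1))
go(o,.5867,.0126,.17,-8.3)
E
```

```text
[ 0.5038 -0.2387  0.1686] 0.7341681921591113 51.454941630363464 [ 0.10153995  0.36741789 -3.44579142]
[[ 539.2 -236.2    5. ]
 [ 502.2 -237.6   16.7]
 [ 474.7 -213.5    5.3]] 0.16065691400477639 0.16098698302869036
plate frame rel TCP [[ 32.6  14.2]
 [ -1.8   0.5]
 [-35.8  14. ]]
tool d(mm) [  6.3 264.5  -1.3] wz -11.32 yaw -19.62 tilt [-0.07  0.04]
```

Emit:
drive_tool([
  {"claw": 0.055, "dx": 0, "dy": 0, "dz": 0, "wx": 0, "wy": 0, "wz": -5.65},
  {"claw": 0.055, "dx": 0, "dy": 0, "dz": 0, "wx": 0, "wy": 0, "wz": -5.65},
  {"claw": 0.055, "dx": -0.0075, "dy": 0.0435, "dz": 0, "wx": 0, "wy": 0, "wz": 0},
  {"claw": 0.055, "dx": -0.0075, "dy": 0.0435, "dz": 0, "wx": 0, "wy": 0, "wz": 0},
  {"claw": 0.055, "dx": -0.0075, "dy": 0.0435, "dz": 0, "wx": 0, "wy": 0, "wz": 0},
  {"claw": 0.055, "dx": -0.0075, "dy": 0.0435, "dz": 0, "wx": 0, "wy": 0, "wz": 0},
  {"claw": 0.055, "dx": -0.0075, "dy": 0.0435, "dz": 0, "wx": 0, "wy": 0, "wz": 0},
  {"claw": 0.055, "dx": -0.0075, "dy": 0.0435, "dz": 0, "wx": 0, "wy": 0, "wz": 0},
  {"claw": 0.055, "dx": 0, "dy": 0, "dz": 0, "wx": 0, "wy": 0, "wz": 0},
  {"claw": 0.055, "dx": 0, "dy": 0, "dz": 0, "wx": 0, "wy": 0, "wz": 0},
])

```text
t: 8.4
eef_pos: [0.5857, 0.0119, 0.1675]
tool_rot: [-0.002, 0.073, 0.997, -0.001]
contact_force: [0.1, -1.3, -2.3]
gripper_width: 0.734
grasp_force: 51.4
```

```bash
python3 - <<'E'
from h import *
o=get_obs();print(o["eef_pos"].round(4),o["gripper_width"],o["grasp_force"],o["contact_force"],o["q"].round(2))
go(o,.5862,.0127,.085,-8.3)
E
```

```text
[0.5857 0.0119 0.1675] 0.7340711075406737 51.42157852649689 [ 0.05895269 -1.28686225 -2.25229536] [-0.27  0.44  0.19  1.86 -0.1   0.86  1.39]
tool d(mm) [-0.7  1.  82.5] wz -0.03 yaw -8.33 tilt [-0.2  -0.06]
```

Emit:
drive_tool([
  {"claw": 0.055, "dx": -0.0005, "dy": 0.001, "dz": 0.02, "wx": 0, "wy": 0, "wz": 0},
  {"claw": 0.055, "dx": 0, "dy": 0, "dz": 0.02, "wx": 0, "wy": 0, "wz": 0},
  {"claw": 0.055, "dx": 0, "dy": 0, "dz": 0.02, "wx": 0, "wy": 0, "wz": 0},
  {"claw": 0.055, "dx": 0, "dy": 0, "dz": 0.02, "wx": 0, "wy": 0, "wz": 0},
  {"claw": 0.055, "dx": 0, "dy": 0, "dz": 0, "wx": 0, "wy": 0, "wz": 0},
  {"claw": 0.055, "dx": 0, "dy": 0, "dz": 0, "wx": 0, "wy": 0, "wz": 0},
])

```text
t: 9.15
eef_pos: [0.5876, 0.0123, 0.0896]
tool_rot: [0.0, 0.073, 0.997, -0.0]
contact_force: [1.0, 0.3, -2.3]
gripper_width: 0.731
grasp_force: 51.4
```

```bash
python3 - <<'E'
from h import *
o,im,d=shot("wrist","w7");print(o["eef_pos"].round(4),o["contact_force"],o["grasp_force"]);go(o,.5862,.0127,.085,-8.3)
C=cam("wrist",o);z=o["eef_pos"][2]-.0196+.012
P=lambda a:(np.c_[a]) 
y=np.radians(-8.3);xd=np.array([np.cos(y),np.sin(y)]);yd=np.array([-np.sin(y),np.cos(y)]);D=np.array([.5867,.0126])
for s in(-.035,.035):
    p=D+s*xd+.014*yd;print("pin expected px",proj([[*p,.057],[*p,.040]],C).round(1).tolist(),"hole if centred",proj([[*p,z],[*p,z-.012]],C).round(1).tolist())
cv2.imwrite("pics/w7c.png",cv2.resize(im[150:450,170:470,::-1],(600,600),interpolation=cv2.INTER_CUBIC))
E
```

```text
[0.5876 0.0123 0.0896] [ 0.99086512  0.32589916 -2.25666474] 51.3581246137619
tool d(mm) [1.4 0.2 4.6] wz -0.12 yaw -8.42 tilt [ 0.   -0.02]
pin expected px [[349.1, 233.8], [346.4, 224.9]] hole if centred [[354.4, 250.8], [351.7, 241.9]]
pin expected px [[345.9, 362.4], [343.7, 343.7]] hole if centred [[349.9, 397.2], [347.8, 379.3]]
```

View pics/w7c.png

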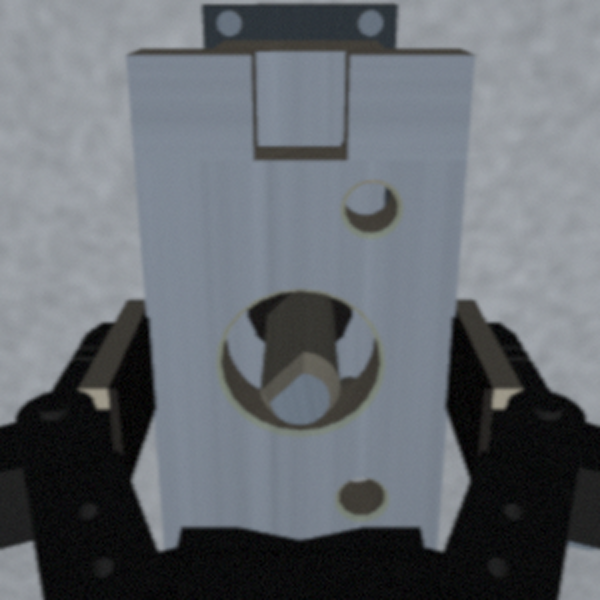

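Both holes sit about 1 mm to +x of where they should be in this view, and the shaft shows through the bore. I'll check against the shaft tip from this close view.

```bash
python3 - <<'E'
from h import *
o,im,d=shot("wrist","w8");C=cam("wrist",o);X=cloud(d,C);print(o["eef_pos"].round(4))
y=np.radians(-8.3);xd=np.array([np.cos(y),np.sin(y)]);yd=np.array([-np.sin(y),np.cos(y)])
m=(X[...,2]>.086)&(X[...,2]<.1)&(np.hypot(X[...,0]-.587,X[...,1]-.0126)<.015);s=X[m]
r=cv2.minAreaRect(s[:,:2].astype(np.float32)*1000);print(len(s),r,np.percentile(s[:,2],[5,50,95]))
z=o["eef_pos"][2]-.0196+.012
g=cv2.cvtColor(im,cv2.COLOR_RGB2HSV);
H,zm=holes(im,d,o,z,.0025);print(H.round(2),zm,z)
Q=toplane([[320.8,330.3],[355.5,253.5],[350.5,398.5]],z,C)[:,:2]*1e3;print("by eye",Q.round(2))
for q,(a,b) in zip(Q,((0,0),(-35,14),(35,14))): print("origin",(q-a*xd-b*yd).round(2))
E
```

```text
[0.5879 0.0127 0.09  ]
1252 ((587.9071044921875, 13.389206886291504), (13.4254150390625, 16.565765380859375), 36.45390701293945) [0.08742161 0.09460855 0.09641026]
[[623.79  21.75   5.49]
 [587.38  13.03  17.25]
 [555.48  31.95   5.6 ]] 0.08205964945224946 0.08241163752987064
by eye [[587.54  13.69]
 [555.6   32.11]
 [624.48  21.92]]
origin [587.54  13.69]
origin [588.21  13.21]
origin [587.82  13.12]
```

The near view agrees with the drive position (shaft axis 586.7, 12.5). The plate is about 1 mm to +x and 0.5 mm to +y, so I'll correct that and lower.

Emit:
drive_tool([
  {"claw": 0.055, "dx": 0.001, "dy": -0.0005, "dz": 0, "wx": 0, "wy": 0, "wz": 0},
  {"claw": 0.055, "dx": 0, "dy": 0, "dz": 0.005, "wx": 0, "wy": 0, "wz": 0},
  {"claw": 0.055, "dx": 0, "dy": 0, "dz": 0.005, "wx": 0, "wy": 0, "wz": 0},
  {"claw": 0.055, "dx": 0, "dy": 0, "dz": 0.003, "wx": 0, "wy": 0, "wz": 0},
  {"claw": 0.055, "dx": 0, "dy": 0, "dz": 0.003, "wx": 0, "wy": 0, "wz": 0},
  {"claw": 0.055, "dx": 0, "dy": 0, "dz": 0.003, "wx": 0, "wy": 0, "wz": 0},
  {"claw": 0.055, "dx": 0, "dy": 0, "dz": 0, "wx": 0, "wy": 0, "wz": 0},
])

```text
t: 10.12
eef_pos: [0.5863, 0.013, 0.07]
tool_rot: [-0.0, 0.073, 0.997, -0.0]
contact_force: [0.4, -0.2, -2.6]
gripper_width: 0.736
grasp_force: 51.4
```

No contact beyond the plate's own weight, so I'll keep lowering.

Emit:
drive_tool([
  {"claw": 0.055, "dx": 0, "dy": 0, "dz": 0.003, "wx": 0, "wy": 0, "wz": 0},
  {"claw": 0.055, "dx": 0, "dy": 0, "dz": 0.003, "wx": 0, "wy": 0, "wz": 0},
  {"claw": 0.055, "dx": 0, "dy": 0, "dz": 0.002, "wx": 0, "wy": 0, "wz": 0},
  {"claw": 0.055, "dx": 0, "dy": 0, "dz": 0, "wx": 0, "wy": 0, "wz": 0},
])

```text
t: 10.62
eef_pos: [0.5863, 0.013, 0.0621]
tool_rot: [-0.0, 0.073, 0.997, -0.0]
contact_force: [0.5, -0.8, -3.3]
gripper_width: 0.735
grasp_force: 51.4
```

Emit:
drive_tool([
  {"claw": 0.055, "dx": 0, "dy": 0, "dz": 0.001, "wx": 0, "wy": 0, "wz": 0},
  {"claw": 0.055, "dx": 0, "dy": 0, "dz": 0.001, "wx": 0, "wy": 0, "wz": 0},
  {"claw": 0.055, "dx": 0, "dy": 0, "dz": 0, "wx": 0, "wy": 0, "wz": 0},
])

```text
t: 11.0
eef_pos: [0.5864, 0.0131, 0.0603]
tool_rot: [-0.0, 0.073, 0.997, 0.0]
contact_force: [0.4, 0.2, -2.5]
gripper_width: 0.732
grasp_force: 51.4
```

Emit:
drive_tool([
  {"claw": 0.055, "dx": 0, "dy": 0, "dz": 0.001, "wx": 0, "wy": 0, "wz": 0},
  {"claw": 0.055, "dx": 0, "dy": 0, "dz": 0.0005, "wx": 0, "wy": 0, "wz": 0},
  {"claw": 0.055, "dx": 0, "dy": 0, "dz": 0, "wx": 0, "wy": 0, "wz": 0},
])

```text
t: 11.38
eef_pos: [0.5866, 0.0131, 0.0596]
tool_rot: [0.0, 0.073, 0.997, 0.0]
contact_force: [-2.8, -0.2, 6.3]
gripper_width: 0.737
grasp_force: 52.4
```

The plate has made contact at the seat height (+6 N). Releasing, rising and checking.

Emit:
drive_tool([
  {"claw": 0.07, "dx": 0, "dy": 0, "dz": 0, "wx": 0, "wy": 0, "wz": 0},
  {"claw": 0.08, "dx": 0, "dy": 0, "dz": 0, "wx": 0, "wy": 0, "wz": 0},
  {"claw": 0.08, "dx": 0, "dy": 0, "dz": -0.01, "wx": 0, "wy": 0, "wz": 0},
  {"claw": 0.08, "dx": 0, "dy": 0, "dz": -0.03, "wx": 0, "wy": 0, "wz": 0},
  {"claw": 0.08, "dx": 0, "dy": 0, "dz": -0.04, "wx": 0, "wy": 0, "wz": 0},
  {"claw": 0.08, "dx": 0, "dy": 0, "dz": -0.03, "wx": 0, "wy": 0, "wz": 0},
  {"claw": 0.08, "dx": -0.03, "dy": 0, "dz": -0.03, "wx": 0, "wy": 0, "wz": 0},
  {"claw": 0.08, "dx": 0, "dy": 0, "dz": 0, "wx": 0, "wy": 0, "wz": 0},
  {"claw": 0.08, "dx": 0, "dy": 0, "dz": 0, "wx": 0, "wy": 0, "wz": 0},
])

```text
t: 12.5
eef_pos: [0.6154, 0.0087, 0.1985]
tool_rot: [-0.0, 0.073, 0.997, -0.0]
contact_force: [-0.5, -0.1, -0.8]
gripper_width: 0.936
grasp_force: 0.0
```

```bash
python3 - <<'E'
from h import *
o,im,d=shot("wrist","w9");C=cam("wrist",o);X=cloud(d,C);print(o["eef_pos"].round(4),o["gripper_width"],yaw(o))
y=np.radians(-8.3);xd=np.array([np.cos(y),np.sin(y)]);yd=np.array([-np.sin(y),np.cos(y)])
D=np.array([.5867,.0126]);L=np.stack([(X[...,:2]-D)@xd,(X[...,:2]-D)@yd],-1)
for a in(-.055,0,.055):
  for b in(-.022,.022):
    m=(abs(L[...,0]-a)<.008)&(abs(L[...,1]-b)<.006)&(X[...,2]>.03)&(X[...,2]<.08);print(a,b,m.sum(),np.median(X[...,2][m]).round(4) if m.any() else None)
H,zm=holes(im,d,o,.052,.003);print(H.round(1),zm)
m=(X[...,2]>.086)&(X[...,2]<.1)&(np.hypot(X[...,0]-.587,X[...,1]-.0126)<.015);s=X[m]
print(len(s),cv2.minAreaRect(s[:,:2].astype(np.float32)*1000))
m=(X[...,2]>.092)&(X[...,2]<.1)&(np.hypot(X[...,0]-.587,X[...,1]-.0126)<.015);s=X[m]
print(len(s),cv2.minAreaRect(s[:,:2].astype(np.float32)*1000))
u,v=proj([[*D,.06]],C)[0].astype(int);print(u,v)
cv2.imwrite("pics/w9c.png",cv2.resize(im[max(v-120,0):v+120,u-160:u+160,::-1],(800,600),interpolation=cv2.INTER_CUBIC))
E
```

```text
[0.6154 0.0087 0.1985] 0.9362280674552466 -8.340113996837959
-0.055 -0.022 355 0.0517
-0.055 0.022 360 0.0517
0 -0.022 307 0.0517
0 0.022 317 0.0515
0.055 -0.022 247 0.0516
0.055 0.022 257 0.0518
[[623.5  22.5   5.6]
 [587.5  12.9  18.1]
 [554.5  31.4   3.1]
 [554.5  32.1   5.7]] 0.05169144010912208
403 ((587.7520141601562, 13.499107360839844), (12.700294494628906, 15.625615119934082), 37.68579864501953)
351 ((587.6808471679688, 13.527697563171387), (12.416083335876465, 15.53356647491455), 39.837852478027344)
318 205
```

View pics/w9c.png

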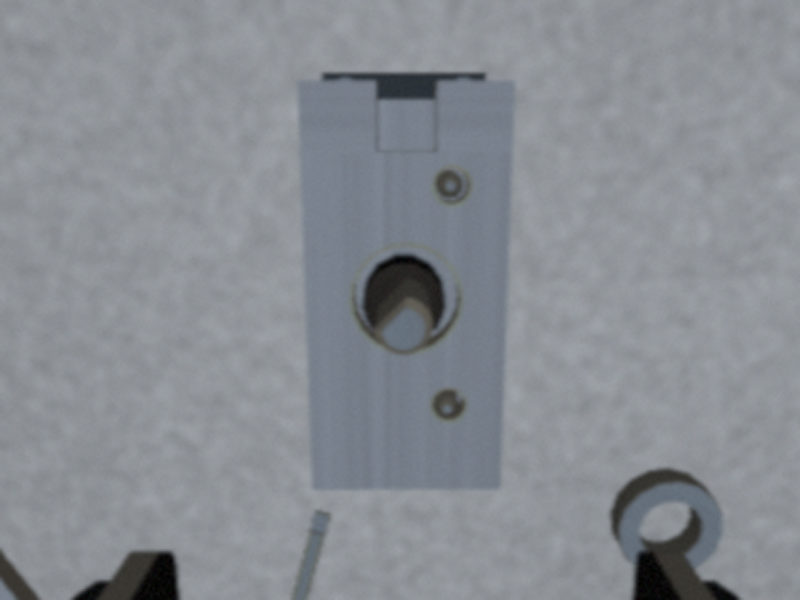

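The plate is flush, with its top at 51.7 mm at all six spots and both pins showing in the holes at crop (452,185) and (448,405). The flat's normal line is at about 39° in the world frame. Turning the tool to match.

Emit:
drive_tool([
  {"claw": 0.04, "dx": 0, "dy": 0, "dz": 0, "wx": 0, "wy": 0, "wz": 8.5},
  {"claw": 0.04, "dx": 0, "dy": 0, "dz": 0, "wx": 0, "wy": 0, "wz": 8.5},
  {"claw": 0.04, "dx": 0, "dy": 0, "dz": 0, "wx": 0, "wy": 0, "wz": 8.5},
  {"claw": 0.04, "dx": 0, "dy": 0, "dz": 0, "wx": 0, "wy": 0, "wz": 8.5},
  {"claw": 0.04, "dx": 0, "dy": 0, "dz": 0, "wx": 0, "wy": 0, "wz": 8.5},
  {"claw": 0.04, "dx": 0, "dy": 0, "dz": 0, "wx": 0, "wy": 0, "wz": 0},
  {"claw": 0.04, "dx": 0, "dy": 0, "dz": 0, "wx": 0, "wy": 0, "wz": 0},
])

```text
t: 13.42
eef_pos: [0.6155, 0.0088, 0.1982]
tool_rot: [-0.001, 0.428, 0.904, -0.0]
contact_force: [-0.1, 0.5, 0.4]
gripper_width: 0.47
grasp_force: 0.0
```

```bash
python3 - <<'E'
from h import *
o=get_obs();print(o["eef_pos"].round(4),o["gripper_width"],o["q"].round(2));go(o,.5879,.0135,.092,-51)
E
```

```text
[0.6155 0.0088 0.1982] 0.46990350247002716 [-0.39  0.46  0.37  1.78 -0.2   0.94  0.75]
tool d(mm) [ 21.  -18.3 106.2] wz 0.34 yaw -50.66 tilt [-0.07 -0.01]
```

Emit:
drive_tool([
  {"claw": 0.04, "dx": 0.021, "dy": -0.0185, "dz": 0, "wx": 0, "wy": 0, "wz": 0.3},
  {"claw": 0.04, "dx": 0, "dy": 0, "dz": 0.03, "wx": 0, "wy": 0, "wz": 0},
  {"claw": 0.04, "dx": 0, "dy": 0, "dz": 0.03, "wx": 0, "wy": 0, "wz": 0},
  {"claw": 0.04, "dx": 0, "dy": 0, "dz": 0.03, "wx": 0, "wy": 0, "wz": 0},
  {"claw": 0.04, "dx": 0, "dy": 0, "dz": 0.016, "wx": 0, "wy": 0, "wz": 0},
  {"claw": 0.04, "dx": 0, "dy": 0, "dz": 0, "wx": 0, "wy": 0, "wz": 0},
  {"claw": 0.04, "dx": 0, "dy": 0, "dz": 0, "wx": 0, "wy": 0, "wz": 0},
])

```text
t: 14.3
eef_pos: [0.5893, 0.0132, 0.0938]
tool_rot: [0.001, 0.431, 0.902, 0.0]
contact_force: [-1.0, -0.6, 0.6]
gripper_width: 0.467
grasp_force: 0.0
```

```bash
python3 - <<'E'
from h import *
o=get_obs();print(o["eef_pos"].round(4),o["gripper_width"],o["contact_force"]);go(o,.5879,.0135,.092,-51)
E
```

```text
[0.5893 0.0132 0.0938] 0.4671534088556984 [-0.98508117 -0.60541756  0.62644042]
tool d(mm) [ 1.1 -0.9  1.8] wz -0.12 yaw -51.12 tilt [0.09 0.01]
```

Emit:
drive_tool([
  {"claw": 0.03, "dx": 0.001, "dy": -0.001, "dz": 0.0015, "wx": 0, "wy": 0, "wz": 0},
  {"claw": 0.02, "dx": 0, "dy": 0, "dz": 0, "wx": 0, "wy": 0, "wz": 0},
  {"claw": 0.005, "dx": 0, "dy": 0, "dz": 0, "wx": 0, "wy": 0, "wz": 0},
  {"claw": 0.005, "dx": 0, "dy": 0, "dz": 0, "wx": 0, "wy": 0, "wz": 0},
  {"claw": 0.005, "dx": 0, "dy": 0, "dz": 0, "wx": 0, "wy": 0, "wz": 0},
  {"claw": 0.005, "dx": 0, "dy": 0, "dz": 0, "wx": 0, "wy": 0, "wz": 0},
  {"claw": 0.005, "dx": 0, "dy": 0, "dz": 0, "wx": 0, "wy": 0, "wz": 0},
], newtons=22)

```text
t: 15.18
eef_pos: [0.5875, 0.0137, 0.0918]
tool_rot: [0.0, 0.432, 0.902, 0.0]
contact_force: [-1.2, 1.1, 6.2]
gripper_width: 0.143
grasp_force: 24.7
```

```bash
python3 - <<'E'
from h import *
o=get_obs();print(o["eef_pos"].round(4),o["gripper_width"]*85.4,o["grasp_force"],o["contact_force"],o["torque"]);go(o,.5879,.0135,.092,-98.3)
E
```

```text
[0.5875 0.0137 0.0918] 12.223861689419897 24.745636447914876 [-1.18908912  1.10255851  6.19767824] [ 0.24737436  0.27420271 -0.07530705]
tool d(mm) [-0.4  0.2 -0.2] wz 47.17 yaw -51.13 tilt [0.04 0.02]
```

The opening reads about 12.2 mm, and the plate read about 1 mm under its true width, so this is 13 mm across the flat: a finger is on it. Turning about the shaft's axis.

Emit:
drive_tool([
  {"claw": 0.005, "dx": -0.0002, "dy": 0, "dz": 0, "wx": 0, "wy": 0, "wz": 5.9},
  {"claw": 0.005, "dx": -0.0002, "dy": 0, "dz": 0, "wx": 0, "wy": 0, "wz": 5.9},
  {"claw": 0.005, "dx": -0.0002, "dy": 0, "dz": 0, "wx": 0, "wy": 0, "wz": 5.9},
  {"claw": 0.005, "dx": -0.0002, "dy": 0, "dz": 0, "wx": 0, "wy": 0, "wz": 5.9},
  {"claw": 0.005, "dx": -0.0001, "dy": 0, "dz": 0, "wx": 0, "wy": 0, "wz": 5.9},
  {"claw": 0.005, "dx": -0.0001, "dy": 0, "dz": 0, "wx": 0, "wy": 0, "wz": 5.9},
  {"claw": 0.005, "dx": -0.0001, "dy": 0, "dz": 0, "wx": 0, "wy": 0, "wz": 5.9},
  {"claw": 0.005, "dx": -0.0001, "dy": 0, "dz": 0, "wx": 0, "wy": 0, "wz": 5.9},
  {"claw": 0.005, "dx": 0, "dy": 0, "dz": 0, "wx": 0, "wy": 0, "wz": 0},
  {"claw": 0.005, "dx": 0, "dy": 0, "dz": 0, "wx": 0, "wy": 0, "wz": 0},
])

```text
t: 16.42
eef_pos: [0.5883, 0.0128, 0.0918]
tool_rot: [0.0, 0.756, 0.654, 0.001]
contact_force: [-0.4, 0.7, 4.4]
gripper_width: 0.141
grasp_force: 24.6
```

```bash
python3 - <<'E'
from h import *
o=get_obs();print(o["eef_pos"].round(4),o["gripper_width"]*85.4,o["grasp_force"],o["contact_force"],o["torque"]);go(o,.5882,.0124,.092,-98.3)
E
```

```text
[0.5883 0.0128 0.0918] 12.072310631890073 24.649129210738465 [-0.44169722  0.67698749  4.42472487] [0.22709864 0.0189282  0.04191943]
tool d(mm) [-0.4 -0.  -0.2] wz 0.0 yaw -98.3 tilt [0.08 0.02]
```

The width and pinch held, and the tool is at yaw -98.3°. Releasing, rising and checking the flat.

Emit:
drive_tool([
  {"claw": 0.02, "dx": 0, "dy": 0, "dz": 0, "wx": 0, "wy": 0, "wz": 0},
  {"claw": 0.04, "dx": 0, "dy": 0, "dz": 0, "wx": 0, "wy": 0, "wz": 0},
  {"claw": 0.05, "dx": 0, "dy": 0, "dz": -0.01, "wx": 0, "wy": 0, "wz": 0},
  {"claw": 0.05, "dx": 0, "dy": 0, "dz": -0.04, "wx": 0, "wy": 0, "wz": 0},
  {"claw": 0.05, "dx": 0, "dy": 0, "dz": -0.03, "wx": 0, "wy": 0, "wz": 0},
  {"claw": 0.05, "dx": -0.03, "dy": 0, "dz": -0.03, "wx": 0, "wy": 0, "wz": 0},
  {"claw": 0.05, "dx": 0, "dy": 0, "dz": 0, "wx": 0, "wy": 0, "wz": 0},
  {"claw": 0.05, "dx": 0, "dy": 0, "dz": 0, "wx": 0, "wy": 0, "wz": 0},
])

```text
t: 17.42
eef_pos: [0.583, -0.0169, 0.2013]
tool_rot: [-0.0, 0.757, 0.654, 0.0]
contact_force: [-0.3, -0.2, 0.5]
gripper_width: 0.586
grasp_force: 0.0
```

```bash
python3 - <<'E'
from h import *
o,im,d=shot("wrist","w10");C=cam("wrist",o);X=cloud(d,C);print(o["eef_pos"].round(4),o["gripper_width"],yaw(o))
D=np.array([.5867,.0126])
for lo in(.086,.092):
    m=(X[...,2]>lo)&(X[...,2]<.1)&(np.hypot(X[...,0]-.587,X[...,1]-.0126)<.015);s=X[m]
    print(len(s),cv2.minAreaRect(s[:,:2].astype(np.float32)*1000))
H,zm=holes(im,d,o,.052,.003);print(H.round(1),zm)
u,v=proj([[*D,.08]],C)[0].astype(int);print(u,v)
cv2.imwrite("pics/w10c.png",cv2.resize(im[v-75:v+75,u-100:u+100,::-1],(800,600),interpolation=cv2.INTER_CUBIC))
E
```

```text
[ 0.583  -0.0169  0.2013] 0.5858094547585907 -98.334700665291
386 ((588.165283203125, 12.871073722839355), (15.93397331237793, 12.355195999145508), 81.55279541015625)
347 ((588.1978759765625, 12.988966941833496), (15.419649124145508, 12.326390266418457), 81.2877197265625)
[[623.2  21.7   3.2]
 [553.6  31.6   2.8]
 [587.1  13.   18.5]
 [623.5  22.8   5.7]
 [554.8  32.9   5.7]] 0.05169991282283937
318 210
```

View pics/w10c.png

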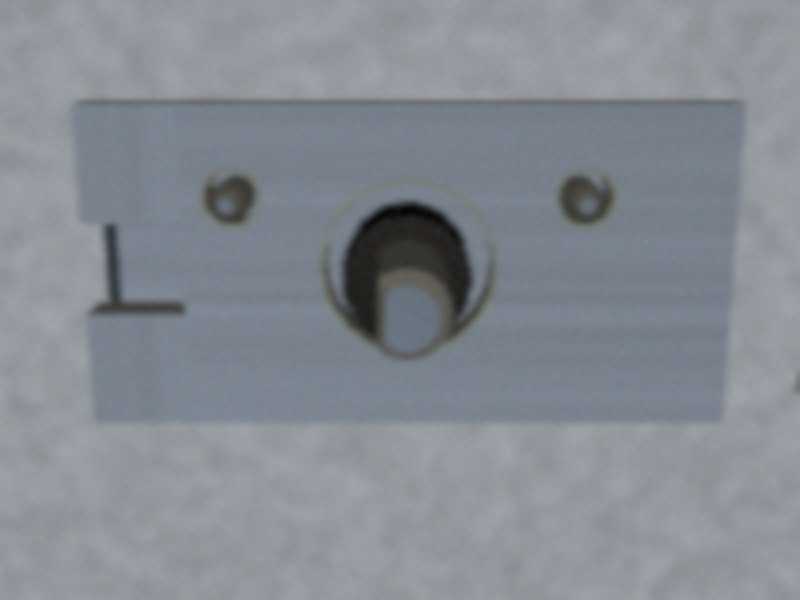

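The crop shows the flat on the shaft's left side at (380,310), square to the notch at (140,265). The measured normal is -8.4° against -8.3° wanted. Now the collar.

Emit:
drive_tool([
  {"claw": 0.06, "dx": 0, "dy": 0, "dz": -0.01, "wx": 0, "wy": 0, "wz": -10.4},
  {"claw": 0.06, "dx": 0, "dy": 0, "dz": 0, "wx": 0, "wy": 0, "wz": -10.4},
  {"claw": 0.06, "dx": 0, "dy": 0, "dz": 0, "wx": 0, "wy": 0, "wz": -10.4},
  {"claw": 0.06, "dx": 0, "dy": 0, "dz": 0, "wx": 0, "wy": 0, "wz": -10.4},
  {"claw": 0.06, "dx": 0, "dy": 0, "dz": 0, "wx": 0, "wy": 0, "wz": -10.4},
  {"claw": 0.06, "dx": 0, "dy": 0, "dz": 0, "wx": 0, "wy": 0, "wz": -10.4},
  {"claw": 0.06, "dx": 0, "dy": 0, "dz": 0, "wx": 0, "wy": 0, "wz": -10.4},
  {"claw": 0.06, "dx": 0, "dy": 0, "dz": 0, "wx": 0, "wy": 0, "wz": -10.4},
  {"claw": 0.06, "dx": 0, "dy": 0, "dz": 0, "wx": 0, "wy": 0, "wz": -10.4},
  {"claw": 0.06, "dx": 0, "dy": 0, "dz": 0, "wx": 0, "wy": 0, "wz": -10.4},
  {"claw": 0.06, "dx": 0, "dy": 0, "dz": 0, "wx": 0, "wy": 0, "wz": -10.4},
  {"claw": 0.06, "dx": -0.0072, "dy": 0.049, "dz": 0, "wx": 0, "wy": 0, "wz": 0},
  {"claw": 0.06, "dx": -0.0072, "dy": 0.049, "dz": 0, "wx": 0, "wy": 0, "wz": 0},
  {"claw": 0.06, "dx": -0.0072, "dy": 0.049, "dz": 0, "wx": 0, "wy": 0, "wz": 0},
  {"claw": 0.06, "dx": -0.0072, "dy": 0.049, "dz": 0, "wx": 0, "wy": 0, "wz": 0},
  {"claw": 0.06, "dx": -0.0072, "dy": 0.049, "dz": 0, "wx": 0, "wy": 0, "wz": 0},
  {"claw": 0.06, "dx": -0.0072, "dy": 0.049, "dz": 0, "wx": 0, "wy": 0, "wz": 0},
  {"claw": 0.06, "dx": 0, "dy": 0, "dz": 0, "wx": 0, "wy": 0, "wz": 0},
  {"claw": 0.06, "dx": 0, "dy": 0, "dz": 0, "wx": 0, "wy": 0, "wz": 0},
])

```text
t: 19.85
eef_pos: [0.5428, 0.2771, 0.2103]
tool_rot: [-0.001, -0.14, 0.99, -0.001]
contact_force: [0.3, -0.3, -0.3]
gripper_width: 0.707
grasp_force: 0.0
```

```bash
python3 - <<'E'
from h import *
o,im,d=shot("wrist","w11");C=cam("wrist",o);X=cloud(d,C);print(o["t"],o["eef_pos"].round(4),o["gripper_width"],o["q"].round(2))
for lo in(.012,.026):
    m=(X[...,2]>lo)&(X[...,2]<.036)&(np.hypot(X[...,0]-.494,X[...,1]-.264)<.045);s=X[m]
    r=cv2.minAreaRect(s[:,:2].astype(np.float32)*1000);print(len(s),r)
    a=np.radians(r[2] if r[1][0]>r[1][1] else r[2]-90)
    L=max(r[1]);print("origin",r[0][0]+(36+23-46)/2*np.cos(a),r[0][1]+6.5*np.sin(a),np.degrees(a))
go(o,.494,.264,.05,16.2)
E
```

```text
19.85 [0.5428 0.2771 0.2103] 0.7071406247482158 [-0.65  0.42  0.1   1.77 -0.05  0.96  1.32]
1735 ((488.05499267578125, 262.4595031738281), (57.593502044677734, 33.74156951904297), 16.7421817779541)
origin 494.2794620785024 264.33192958215193 16.7421817779541
1522 ((494.33831787109375, 264.3486328125), (44.49500274658203, 33.565948486328125), 17.1384334564209)
origin 500.5496890134603 266.26406188499936 17.1384334564209
tool d(mm) [ 50.2   1.1 160.4] wz -0.07 yaw 16.13 tilt [-0.09 -0.08]
```

Emit:
drive_tool([
  {"claw": 0.055, "dx": 0.025, "dy": 0.001, "dz": 0.03, "wx": 0, "wy": 0, "wz": -0.6},
  {"claw": 0.055, "dx": 0.025, "dy": 0, "dz": 0.04, "wx": 0, "wy": 0, "wz": 0},
  {"claw": 0.055, "dx": 0, "dy": 0, "dz": 0.05, "wx": 0, "wy": 0, "wz": 0},
  {"claw": 0.055, "dx": 0, "dy": 0, "dz": 0.04, "wx": 0, "wy": 0, "wz": 0},
  {"claw": 0.055, "dx": 0, "dy": 0, "dz": 0.02, "wx": 0, "wy": 0, "wz": 0},
  {"claw": 0.055, "dx": 0, "dy": 0, "dz": 0, "wx": 0, "wy": 0, "wz": 0},
  {"claw": 0.055, "dx": 0, "dy": 0, "dz": 0, "wx": 0, "wy": 0, "wz": 0},
])

```text
t: 20.78
eef_pos: [0.496, 0.2635, 0.0321]
tool_rot: [0.001, -0.144, 0.99, 0.0]
contact_force: [0.5, -0.2, 1.3]
gripper_width: 0.641
grasp_force: 0.0
```

```bash
python3 - <<'E'
from h import *
o=get_obs();print(o["t"],o["eef_pos"].round(4),o["gripper_width"],o["contact_force"])
go(o,.4943,.2643,.028,16.7)
E
```

```text
20.775 [0.496  0.2635 0.0321] 0.641399187937593 [ 0.47679433 -0.18896801  1.34400682]
tool d(mm) [1.4 1.2 4.1] wz -0.12 yaw 16.58 tilt [0.06 0.02]
```

Emit:
drive_tool([
  {"claw": 0.05, "dx": 0.0015, "dy": 0.001, "dz": 0.004, "wx": 0, "wy": 0, "wz": 0},
  {"claw": 0.04, "dx": 0, "dy": 0, "dz": 0, "wx": 0, "wy": 0, "wz": 0},
  {"claw": 0.025, "dx": 0, "dy": 0, "dz": 0, "wx": 0, "wy": 0, "wz": 0},
  {"claw": 0.025, "dx": 0, "dy": 0, "dz": 0, "wx": 0, "wy": 0, "wz": 0},
  {"claw": 0.025, "dx": 0, "dy": 0, "dz": 0, "wx": 0, "wy": 0, "wz": 0},
  {"claw": 0.025, "dx": 0, "dy": 0, "dz": 0, "wx": 0, "wy": 0, "wz": 0},
], newtons=60)

```text
t: 21.52
eef_pos: [0.4937, 0.2648, 0.028]
tool_rot: [0.0, -0.145, 0.989, 0.0]
contact_force: [-1.5, -1.0, 6.7]
gripper_width: 0.383
grasp_force: 60.5
```

Emit:
drive_tool([
  {"claw": 0.025, "dx": 0, "dy": 0, "dz": -0.01, "wx": 0, "wy": 0, "wz": 0},
  {"claw": 0.025, "dx": 0, "dy": 0, "dz": -0.04, "wx": 0, "wy": 0, "wz": 0},
  {"claw": 0.025, "dx": 0, "dy": 0, "dz": -0.05, "wx": 0, "wy": 0, "wz": 0},
  {"claw": 0.025, "dx": 0, "dy": 0, "dz": -0.05, "wx": 0, "wy": 0, "wz": 0},
  {"claw": 0.025, "dx": 0, "dy": 0, "dz": 0, "wx": 0, "wy": 0, "wz": 0},
  {"claw": 0.025, "dx": 0, "dy": 0, "dz": 0, "wx": 0, "wy": 0, "wz": 0},
])

```text
t: 22.28
eef_pos: [0.4928, 0.2643, 0.1769]
tool_rot: [-0.0, -0.145, 0.989, -0.0]
contact_force: [0.4, -0.3, -1.6]
gripper_width: 0.389
grasp_force: 60.2
```

```bash
cat >> h.py <<'E'
def collar(o,d,und):
    """collar top in tool-aligned (yaw) frame rel TCP, mm; und = underside z rel TCP"""
    C=cam("wrist",o);X=cloud(d,C);zt=o["eef_pos"][2]+und+.030
    y=np.radians(yaw(o));R=np.array([[np.cos(y),np.sin(y)],[-np.sin(y),np.cos(y)]])
    L=(X[...,:2]-o["eef_pos"][:2])@R.T*1e3
    m=((abs(X[...,2]-zt)<.004)&(abs(L[...,0])<40)&(abs(L[...,1])<24)&(d>0)).astype(np.uint8)
    cs,h=cv2.findContours(m,cv2.RETR_CCOMP,cv2.CHAIN_APPROX_NONE);out=[]
    for c,hh in zip(cs,h[0]):
        if len(c)>20:
            q=(toplane(c[:,0],zt,C)[:,:2]-o["eef_pos"][:2])@R.T*1e3
            out.append((hh[3]>=0,len(c),cv2.minAreaRect(q.astype(np.float32)),q.min(0).round(1),q.max(0).round(1)))
    return out,np.median(X[...,2][m>0])-o["eef_pos"][2]
E
python3 - <<'E'
from h import *
o,im,d=shot("wrist","w12");print(o["t"],o["eef_pos"].round(4),o["gripper_width"]*85.4,o["contact_force"],o["grasp_force"],yaw(o))
out,zt=collar(o,d,-.028);print(zt);[print(x) for x in out]
go(o,.5867,.0128,.18,-8.3)
cv2.imwrite("pics/w12c.png",im[...,::-1])
E
```

```text
22.275 [0.4928 0.2643 0.1769] 33.249001006697725 [ 0.38375264 -0.29810009 -1.62857917] 60.21503042662516 16.671425447884907
0.0016874229484205028
(np.False_, 395, ((-0.5879411697387695, 2.678007125854492), (46.54070281982422, 45.80290222167969), 16.41012191772461), array([-24.2, -23.5]), array([23.1, 24.2]))
(np.True_, 123, ((0.9930448532104492, 0.16315555572509766), (17.43372917175293, 12.855481147766113), 89.99504852294922), array([-5.4, -8.6]), array([7.4, 8.9]))
tool d(mm) [ -17.8 -267.8   -3. ] wz 24.97 yaw 16.67 tilt [-0.04 -0.02]
```

View pics/w12c.png

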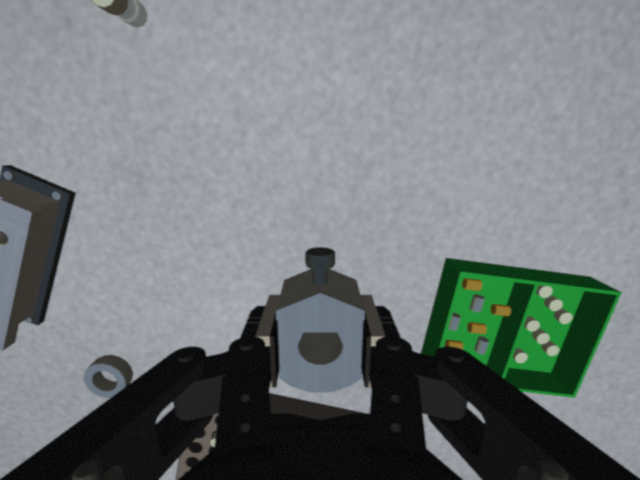

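The collar is held, with its screw at (320,258) towards the camera and the bore at (320,348), about 0.6 mm to +x of the TCP. Carrying it over the shaft.

Emit:
drive_tool([
  {"claw": 0.025, "dx": 0, "dy": 0, "dz": 0, "wx": 0, "wy": 0, "wz": 8.3},
  {"claw": 0.025, "dx": 0, "dy": 0, "dz": 0, "wx": 0, "wy": 0, "wz": 8.3},
  {"claw": 0.025, "dx": 0, "dy": 0, "dz": 0, "wx": 0, "wy": 0, "wz": 8.4},
  {"claw": 0.025, "dx": -0.0214, "dy": -0.0392, "dz": 0, "wx": 0, "wy": 0, "wz": 0},
  {"claw": 0.025, "dx": -0.0214, "dy": -0.0392, "dz": 0, "wx": 0, "wy": 0, "wz": 0},
  {"claw": 0.025, "dx": -0.0214, "dy": -0.0392, "dz": 0, "wx": 0, "wy": 0, "wz": 0},
  {"claw": 0.025, "dx": -0.0214, "dy": -0.0392, "dz": 0, "wx": 0, "wy": 0, "wz": 0},
  {"claw": 0.025, "dx": -0.0214, "dy": -0.0392, "dz": 0, "wx": 0, "wy": 0, "wz": 0},
  {"claw": 0.025, "dx": -0.0214, "dy": -0.0392, "dz": 0, "wx": 0, "wy": 0, "wz": 0},
  {"claw": 0.025, "dx": 0, "dy": 0, "dz": 0, "wx": 0, "wy": 0, "wz": 0},
  {"claw": 0.025, "dx": 0, "dy": 0, "dz": 0, "wx": 0, "wy": 0, "wz": 0},
])

```text
t: 23.7
eef_pos: [0.5853, 0.0136, 0.1757]
tool_rot: [-0.002, 0.073, 0.997, -0.0]
contact_force: [-0.0, 1.4, -2.4]
gripper_width: 0.387
grasp_force: 60.2
```

```bash
python3 - <<'E'
from h import *
o=get_obs();print(o["t"],o["eef_pos"].round(4),o["gripper_width"]*85.4,o["contact_force"],o["grasp_force"])
go(o,.5861,.01275,.128,-8.3)
E
```

```text
23.7 [0.5853 0.0136 0.1757] 33.04705280044635 [-0.01259464  1.40473829 -2.37714199] 60.17573867691681
tool d(mm) [-1.  -0.7 47.7] wz -0.04 yaw -8.34 tilt [-0.18 -0.  ]
```

Emit:
drive_tool([
  {"claw": 0.025, "dx": -0.001, "dy": -0.0005, "dz": 0.016, "wx": 0, "wy": 0, "wz": 0},
  {"claw": 0.025, "dx": 0, "dy": 0, "dz": 0.016, "wx": 0, "wy": 0, "wz": 0},
  {"claw": 0.025, "dx": 0, "dy": 0, "dz": 0.014, "wx": 0, "wy": 0, "wz": 0},
  {"claw": 0.025, "dx": 0, "dy": 0, "dz": 0, "wx": 0, "wy": 0, "wz": 0},
  {"claw": 0.025, "dx": 0, "dy": 0, "dz": 0, "wx": 0, "wy": 0, "wz": 0},
])

```text
t: 24.32
eef_pos: [0.5875, 0.0126, 0.1314]
tool_rot: [0.0, 0.073, 0.997, -0.0]
contact_force: [-0.0, -0.6, -1.4]
gripper_width: 0.386
grasp_force: 60.2
```

```bash
python3 - <<'E'
from h import *
o,im,d=shot("wrist","w13");print(o["t"],o["eef_pos"].round(4),o["gripper_width"]*85.4,o["contact_force"],o["grasp_force"])
go(o,.5861,.01275,.128,-8.3)
out,zt=collar(o,d,-.028);print(zt);[print(x) for x in out]
E
```

```text
24.325 [0.5875 0.0126 0.1314] 32.97130456278735 [-0.03723138 -0.59050061 -1.3994976 ] 60.17602112609893
tool d(mm) [ 1.4 -0.1  3.4] wz -0.04 yaw -8.34 tilt [ 0.01 -0.  ]
0.0016340789740265094
(np.False_, 393, ((-0.7597484588623047, -2.0017642974853516), (45.61045837402344, 46.49733352661133), 74.41868591308594), array([-24.1, -23.5]), array([22.8, 23.9]))
(np.True_, 114, ((0.7418522834777832, 0.42289161682128906), (17.781892776489258, 12.860464096069336), 89.99295806884766), array([-5.7, -8.5]), array([7.2, 9.3]))
```

Emit:
drive_tool([
  {"claw": 0.025, "dx": 0.0013, "dy": 0, "dz": 0.003, "wx": 0, "wy": 0, "wz": 0},
  {"claw": 0.025, "dx": 0, "dy": 0, "dz": 0.002, "wx": 0, "wy": 0, "wz": 0},
  {"claw": 0.025, "dx": 0, "dy": 0, "dz": 0, "wx": 0, "wy": 0, "wz": 0},
  {"claw": 0.025, "dx": 0, "dy": 0, "dz": 0, "wx": 0, "wy": 0, "wz": 0},
])

```text
t: 24.88
eef_pos: [0.586, 0.0128, 0.1264]
tool_rot: [0.0, 0.073, 0.997, 0.0]
contact_force: [0.5, 0.5, -1.6]
gripper_width: 0.389
grasp_force: 60.2
```

```bash
python3 - <<'E'
from h import *
o=get_obs();print(o["t"],o["eef_pos"].round(4),o["contact_force"])
go(o,.5862,.0126,.128,-8.3)
E
```

```text
24.875 [0.586  0.0128 0.1264] [ 0.50408524  0.54596205 -1.62306849]
tool d(mm) [-0.2 -0.2 -1.6] wz -0.04 yaw -8.34 tilt [0.01 0.  ]
```

Well placed. Lowering slowly onto the shaft and watching the force.

Emit:
drive_tool([
  {"claw": 0.025, "dx": 0, "dy": 0, "dz": 0.002, "wx": 0, "wy": 0, "wz": 0},
  {"claw": 0.025, "dx": 0, "dy": 0, "dz": 0.002, "wx": 0, "wy": 0, "wz": 0},
  {"claw": 0.025, "dx": 0, "dy": 0, "dz": 0.002, "wx": 0, "wy": 0, "wz": 0},
  {"claw": 0.025, "dx": 0, "dy": 0, "dz": 0, "wx": 0, "wy": 0, "wz": 0},
])

```text
t: 25.38
eef_pos: [0.5858, 0.0128, 0.12]
tool_rot: [-0.0, 0.073, 0.997, -0.0]
contact_force: [0.8, -0.1, -2.4]
gripper_width: 0.387
grasp_force: 60.2
```

Emit:
drive_tool([
  {"claw": 0.025, "dx": 0, "dy": 0, "dz": 0.002, "wx": 0, "wy": 0, "wz": 0},
  {"claw": 0.025, "dx": 0, "dy": 0, "dz": 0.002, "wx": 0, "wy": 0, "wz": 0},
  {"claw": 0.025, "dx": 0, "dy": 0, "dz": 0.002, "wx": 0, "wy": 0, "wz": 0},
  {"claw": 0.025, "dx": 0, "dy": 0, "dz": 0, "wx": 0, "wy": 0, "wz": 0},
])

```text
t: 25.88
eef_pos: [0.5858, 0.0128, 0.1141]
tool_rot: [-0.0, 0.073, 0.997, -0.0]
contact_force: [-0.1, 1.2, -2.3]
gripper_width: 0.386
grasp_force: 60.2
```

The collar is on the shaft (underside about 86 mm) with no contact. Continuing to just above the sleeve.

Emit:
drive_tool([
  {"claw": 0.025, "dx": -0.0003, "dy": 0, "dz": 0.004, "wx": 0, "wy": 0, "wz": 0},
  {"claw": 0.025, "dx": 0, "dy": 0, "dz": 0.004, "wx": 0, "wy": 0, "wz": 0},
  {"claw": 0.025, "dx": 0, "dy": 0, "dz": 0.004, "wx": 0, "wy": 0, "wz": 0},
  {"claw": 0.025, "dx": 0, "dy": 0, "dz": 0.004, "wx": 0, "wy": 0, "wz": 0},
  {"claw": 0.025, "dx": 0, "dy": 0, "dz": 0.004, "wx": 0, "wy": 0, "wz": 0},
  {"claw": 0.025, "dx": 0, "dy": 0, "dz": 0.003, "wx": 0, "wy": 0, "wz": 0},
  {"claw": 0.025, "dx": 0, "dy": 0, "dz": 0, "wx": 0, "wy": 0, "wz": 0},
])

```text
t: 26.75
eef_pos: [0.5861, 0.0127, 0.091]
tool_rot: [-0.0, 0.073, 0.997, -0.0]
contact_force: [0.6, 0.2, -1.6]
gripper_width: 0.389
grasp_force: 60.2
```

Emit:
drive_tool([
  {"claw": 0.025, "dx": 0, "dy": 0, "dz": 0.002, "wx": 0, "wy": 0, "wz": 0},
  {"claw": 0.025, "dx": 0, "dy": 0, "dz": 0.002, "wx": 0, "wy": 0, "wz": 0},
  {"claw": 0.025, "dx": 0, "dy": 0, "dz": 0.002, "wx": 0, "wy": 0, "wz": 0},
  {"claw": 0.025, "dx": 0, "dy": 0, "dz": 0, "wx": 0, "wy": 0, "wz": 0},
], newtons=90)

```text
t: 27.25
eef_pos: [0.5865, 0.0128, 0.0857]
tool_rot: [0.0, 0.073, 0.997, 0.0]
contact_force: [-2.9, -0.2, 4.7]
gripper_width: 0.379
grasp_force: 94.0
```

On the spring. Pressing down to the plate.

Emit:
drive_tool([
  {"claw": 0.025, "dx": 0, "dy": 0, "dz": 0.002, "wx": 0, "wy": 0, "wz": 0},
  {"claw": 0.025, "dx": 0, "dy": 0, "dz": 0.002, "wx": 0, "wy": 0, "wz": 0},
  {"claw": 0.025, "dx": 0, "dy": 0, "dz": 0, "wx": 0, "wy": 0, "wz": 0},
])

```text
t: 27.62
eef_pos: [0.5865, 0.0128, 0.0818]
tool_rot: [0.0, 0.073, 0.997, 0.0]
contact_force: [-2.0, 0.5, 6.9]
gripper_width: 0.381
grasp_force: 94.2
```

Emit:
drive_tool([
  {"claw": 0.025, "dx": 0, "dy": 0, "dz": 0.001, "wx": 0, "wy": 0, "wz": 0},
  {"claw": 0.025, "dx": 0, "dy": 0, "dz": 0.001, "wx": 0, "wy": 0, "wz": 0},
  {"claw": 0.025, "dx": 0, "dy": 0, "dz": 0, "wx": 0, "wy": 0, "wz": 0},
])

```text
t: 28.0
eef_pos: [0.5865, 0.0128, 0.0801]
tool_rot: [0.0, 0.073, 0.997, 0.0]
contact_force: [-2.6, -0.1, 8.7]
gripper_width: 0.384
grasp_force: 95.1
```

Emit:
drive_tool([
  {"claw": 0.025, "dx": 0, "dy": 0, "dz": 0.0005, "wx": 0, "wy": 0, "wz": 0},
  {"claw": 0.025, "dx": 0, "dy": 0, "dz": 0.0005, "wx": 0, "wy": 0, "wz": 0},
  {"claw": 0.025, "dx": 0, "dy": 0, "dz": 0, "wx": 0, "wy": 0, "wz": 0},
])

```text
t: 28.38
eef_pos: [0.5865, 0.0127, 0.0801]
tool_rot: [0.0, 0.073, 0.997, 0.0]
contact_force: [-6.4, 0.3, 17.9]
gripper_width: 0.383
grasp_force: 96.2
```

```bash
python3 - <<'E'
from h import *
o,im,d=shot("wrist","w14");C=cam("wrist",o);X=cloud(d,C);print(o["t"],o["eef_pos"].round(4),o["contact_force"],o["grasp_force"],yaw(o))
out,zt=collar(o,d,-.028);print("collar top z",zt+o["eef_pos"][2]);[print(x) for x in out]
y=np.radians(-8.3);xd=np.array([np.cos(y),np.sin(y)]);yd=np.array([-np.sin(y),np.cos(y)]);D=np.array([.5867,.0126])
L=np.stack([(X[...,:2]-D)@xd,(X[...,:2]-D)@yd],-1)
for b in(-.022,.022):
    m=(abs(L[...,0]+.055)<.008)&(abs(L[...,1]-b)<.006)&(X[...,2]>.03)&(X[...,2]<.08);print("plate",b,np.median(X[...,2][m]).round(4))
s,_=read_camera("side")[0],0
a=im[130:430,120:520,::-1];b=cv2.resize(s[190:265,275:375,::-1],(400,300),interpolation=cv2.INTER_CUBIC)
cv2.imwrite("pics/w14c.png",np.hstack([a,b]))
E
```

```text
28.375 [0.5865 0.0127 0.0801] [-6.38467796  0.25531426 17.87711501] 96.19171623140574 -8.345809385163784
collar top z 0.08169614997767269
(np.False_, 385, ((-0.8722667694091797, 2.6182727813720703), (46.28622817993164, 45.32242202758789), 15.874524116516113), array([-24.5, -23.1]), array([22.3, 23.9]))
(np.True_, 163, ((6.317538261413574, -0.059731483459472656), (17.88846778869629, 23.037050247192383), 86.83165740966797), array([-4.8, -9.1]), array([17.8,  9.3]))
plate -0.022 0.0517
plate 0.022 0.0517
```

View pics/w14c.png

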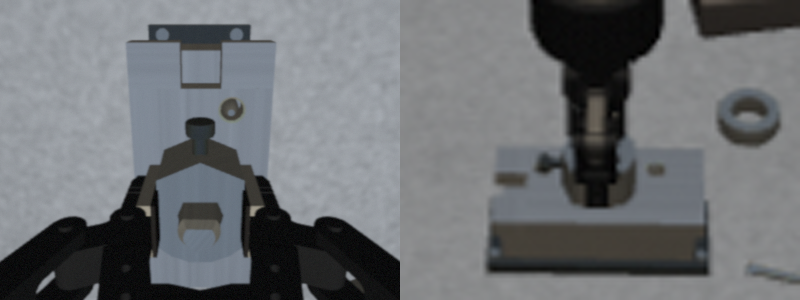

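The pictures show the collar down on the shaft, with its screw at (200,130) pointing at the notch at (200,65). The collar top reads 81.7 mm (82 is flush), the plate reads 51.7 mm and the push is 18 N. Handing in.

```bash
python3 -c "
from station import *
print(hand_in())"
```

```text
the job is handed in; nothing more can be done
None
```

The job is handed in: the plate is flush on the two pins, the shaft's flat faces the notch, and the collar, its screw over the flat, is gripped and held flush on the plate with about 18 N (28 s of the 72 s used, verdict not shown).

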